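# Uncap the lens and open its iris to the stop

## Task

Get the upturned camera ready: lift the cap off its lens and lay it flat, bar up, in the empty shallow tray, then turn the slim iris ring anticlockwise (seen from above) until it comes up against its stop, and let go. Feel for the stop and do not force it, or the whole lens twists in the camera; keep the fingers off the fixed rings just above and below the iris ring, and leave everything else on the desk as it is.

Things in the scene. Friction and masses are not known exactly. Their poses are not given: they have to be found in the camera images.
- camera: Black box camera, 92 x 92 x 44 mm, bolted lens-up on a steel plate 150 x 130 x 8 mm that is fixed to the desk. Origin on the lens axis at desk height, z up. A lens stands on it: steel mount ring (diameter 70, from 52 to 56 mm above the desk), then the fixed rear ring, the iris ring, the fixed front ring, all on the same vertical axis.
- lens (a joint): Angle of the whole lens in the camera's mount, rad, positive anticlockwise from above, 0 at the start. The mount holds by friction and begins to slip at a torque of 0.6 N m about the lens axis; it does not come back by itself.
- iris_mid (a point): Centre of the iris ring (on the lens axis, at half its height, 88 mm above the desk). The ring is ribbed bare aluminium, 54 mm in diameter and 14 mm tall (81 to 95 mm above the desk); it may be gripped across any diameter, and drags with a steady friction of about 0.15 N m, staying where it is left. It starts somewhere within its travel: its hard stop comes 0.75 to 1.35 rad anticlockwise of the start (different each time), is not measured or marked, and must be found by feel.
- rear_ring (a point): Centre of the flat top of the fixed black ribbed ring below the iris ring, 58 mm in diameter, 22 mm tall, its flat top 78 mm above the desk (3 mm below the iris ring).
- front_ring (a point): Centre of the top (116 mm above the desk) of the fixed smooth black front ring above the iris ring, 45 mm in diameter, 19 mm tall, from 97 to 116 mm above the desk (2 mm above the iris ring); the glass is in its top.
- cap: Black lens cap sitting loosely over the front ring (2 mm play all round), 55 mm in diameter; skirt and disc 12 mm tall, 8 mm deep inside; on top a grip bar 34 mm long (along the cap's x), 10 mm thick (along its y) and 16 mm tall. Origin at the centre of the skirt's lower edge, z up; the bar spans 12 to 28 mm above the origin. About 40 g. On the lens the origin is 108 mm above the desk; in the tray 4 mm.
- tray: Empty shallow grey plastic tray, open on top, 120 x 120 mm outside, 22 mm tall, walls 4 mm, fixed to the desk. Origin at the centre of its underside, x and y along its sides.
- dock: Flat black card-reader block with three slots in its top, 100 x 110 x 22 mm, fixed, not needed. Origin at the centre of its underside.
- mouse: Grey computer mouse, 100 x 58 x 32 mm, not needed. Origin under its centre.
- stick: Black memory stick, 45 x 19 x 9 mm with a steel plug, not needed. Origin under its centre.
- spare_lens: Spare black lens standing on the desk, 62 mm in diameter, 58 mm tall, not needed. Origin under its centre.
- battery: Black camera battery, 70 x 42 x 36 mm, not needed. Origin under its centre.
- card_case: Grey memory-card case, 85 x 60 x 14 mm, not needed. Origin under its centre.
- driver: Small screwdriver, 150 mm, lying on the desk, red handle, not needed. Origin under its middle.
There are look-alikes about, which are no part of the job. Of the things that look like the camera, the larger one is meant.

How it is judged:
By the outcome, as a careful person would: the job done as asked, in the order asked, and still so for the second after the job is handed in, with the robot touching nothing.
It also fails if it takes over 67 s, if anything falls off the work surface, if the arm or the gripper's body presses on something with over 40 N, if the wrist force passes 120 N, or if a joint passes its speed limit or range.

## Robot

A 6-joint arm with a two-finger parallel gripper is mounted at the origin on the work surface. World frame = base frame: x ahead of the robot, y to its left, z up, the work surface at z = 0. Lengths are in m, angles in degrees, forces in N, time in s.
With the tool pointing down it reaches from about 0.4 to 0.825 m from the base axis. Payload 7 kg.
Tool frame: the origin (TCP) lies on the centre line of the jaws, within the pads' length; the fingertips stand 19 mm ahead of it and the grasp point (between the pads) is the TCP; z points along the fingers, y is the line along which they close (so a half turn about z gives the same grasp; the last joint's range is limited). The gripper opens to 88 mm and grips with 3 to 60 N. Pads are 19 mm wide; open, the fingers measure 130 mm over their backs; the gripper's body (78 mm by 193 mm) begins 47 mm behind the grasp point.
Start: joints at [-57.519, 20.546, 0.682, 0, -70.136, -16.507], TCP at [0.186, -0.649, 0.246] pointing down, gripper open.
Joint ranges: [-176.03, 176.03], [-82.01, 121.73], [-58.28, 71.71], [-173.87, 95.51], [-174.79, -0.11], [-173.66, 173.66]. Speed limits (degrees/s): [136.94, 136.94, 172.46, 180, 180, 180].

## Interface

Orientations are given as [roll, pitch, yaw] about the fixed x, y, z axes, in that order (R = Rz(yaw) Ry(pitch) Rx(roll)).
In Python, from plant import get_state, capture, close_job gives the robot as it stands.
- The arm moves only by the tool apply_moves, never from a script. Its argument "targets" is a list of rows, each a list of 7 numbers: the opening, from 0 (shut) to 1 (fully open), then the shift along the tool's x, y, z normalised to -1 to 1, where 1 is 1000 mm, then the turn, a rotation vector about the tool's x, y, z normalised to -1 to 1, where 1 is 90 degrees. In form: [[claw, tx, ty, tz, ax, ay, az], ...]. A call has 1 to 20 rows; each row shifts and turns the commanded pose from where the row before left it, along the tool's axes as they then stand; what a row does not reach is not made up. A row lasts 1/12 s, in which the tool goes at most 41.7 mm and 7.16 degrees, less where a joint would pass 70% of its speed; a pose out of reach is approached as far as the arm can. A call with a number of a shift or a turn outside -1 to 1 is refused whole. A call with a gripper value outside its range is refused whole. The fingers move at their own pace and stop on an object; "newtons" is the grip in N (left out, the last holds). Time passes only in rows, so rows that do not move let the fingers close. It gives the time, the measured TCP pose, the force, the opening and the grip force at its end, in the units of the state.
- get_state(): the state, without advancing time (a new reading comes with each control period).
- capture(name): name is "scene" or "top" or "wrist"; returns a dict with "frame" (420x560x3 uint8, red, green, blue), "range_z" (420x560 float32, m along the optical axis (not along the pixel's ray), 0 where there is no reading), "camera_matrix" (3x3 intrinsics, pixels), "T" (4x4, takes a point from camera to world coordinates). Camera axes: x right, y down, z forward; pixel columns grow to the right and rows downward; lengths in m; the calibration is good to about 2 mm. A picture is of the moment at which its call begins.
- close_job(): hands the job in; it is judged then, once.
The state is a dict: "time_s": time; "joints": joint angles; "qd": joint speeds; "joint_torque": joint torques, N m; "tcp_pos": TCP position; "eef_rot": TCP orientation; "contact_force": force on the tool from outside, world axes, zero at the start; "moment": the same for the moment, N m; "gripper_width": finger opening in m; "gripper_force": force on a finger pad.
Only numpy, scipy, OpenCV 4.12 (cv2) and the standard library are available. Lean on these libraries where they do the work, as an engineer would, in place of code of your own. Each camera call takes 0.05 s, during which the arm holds its last target. There are 200 camera calls.

## Working session

There is one attempt and no reset: what is moved stays moved. The work goes in short steps, Python scripts to look and compute and a tool call to move; the robot and the scene stay as the last step left them, time stands still between calls to the robot, and variables do not carry over. Pictures are saved under pics/ and viewed, at most 10 in all, crops included, and the job is handed in when it is done.

Besides the shell and the picture viewer there is one more tool, called after "Request:" as name([rows], argument=value, ...), one row to a line, values as JSON. apply_moves: Moves the arm, as the interface text tells. Scaled input: -1 to 1 covers 1000 mm each way for a shift and 90 degrees each way for a turn. Its arguments: {"type":"object","properties":{"targets":{"type":"array","items":{"type":"array","items":{"type":"number"}}},"newtons":{"type":"number"}},"required":["targets"]}

```bash
mkdir -p pics; cat > h.py <<'E'
import numpy as np, cv2
from plant import get_state, capture
def snap(n,f):
    c=capture(n); np.savez(f+'.npz',**c); cv2.imwrite('pics/'+f+'.png',c['frame'][:,:,::-1]); return c
def load(f): return dict(np.load(f+'.npz'))
def pts(c):
    z=c['range_z']; K=c['camera_matrix']; v,u=np.mgrid[:z.shape[0],:z.shape[1]]
    P=np.stack([(u-K[0,2])/K[0,0]*z,(v-K[1,2])/K[1,1]*z,z],-1)
    W=P@c['T'][:3,:3].T+c['T'][:3,3]; W[z==0]=np.nan; return W
E
python3 - <<'E'
from h import *
for n in('top','scene'):
    c=snap(n,n+'1'); print(c['T'].round(3).tolist())
s=get_state(); print(s)
E
```

```text
[[0.012, -0.995, 0.103, 0.401], [-0.999, -0.008, 0.036, -0.014], [-0.035, -0.103, -0.994, 0.897], [0.0, 0.0, 0.0, 1.0]]
[[-0.668, 0.539, -0.513, 1.05], [0.744, 0.49, -0.454, 0.515], [0.006, -0.685, -0.729, 0.949], [0.0, 0.0, 0.0, 1.0]]
{'time_s': 0.1, 'joints': array([-5.75197323e+01,  2.05855834e+01,  6.37905688e-01, -1.61534300e-02,
       -7.01347681e+01, -1.65079236e+01]), 'qd': array([ 0.01086767, -0.11885973,  0.05678219,  0.10155248, -0.06549839,
       -0.05947548]), 'joint_torque': array([-8.29957389e-04, -5.84165168e+01,  2.93750310e+01,  7.01557383e+00,
        1.01311514e-02, -6.58659746e-05]), 'tcp_pos': array([ 0.18560764, -0.64855328,  0.24473257]), 'eef_rot': array([ 1.79916637e+02, -8.86860552e-03, -1.64033149e+02]), 'contact_force': array([-0.03150882,  0.90245118, -0.30101179]), 'moment': array([-0.02702521, -0.01980175, -0.04937788]), 'gripper_force': 0.0, 'gripper_width': 0.08760011951477525}
```

View pics/top1.png

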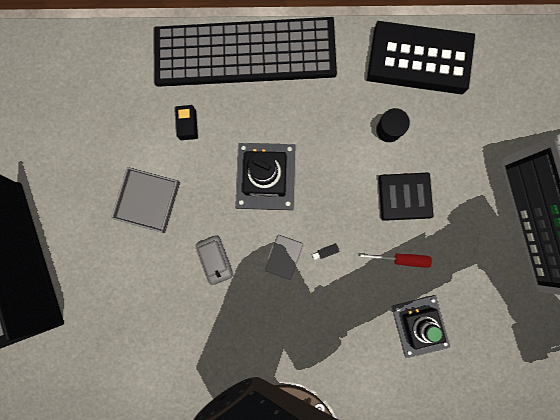

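View pics/scene1.png

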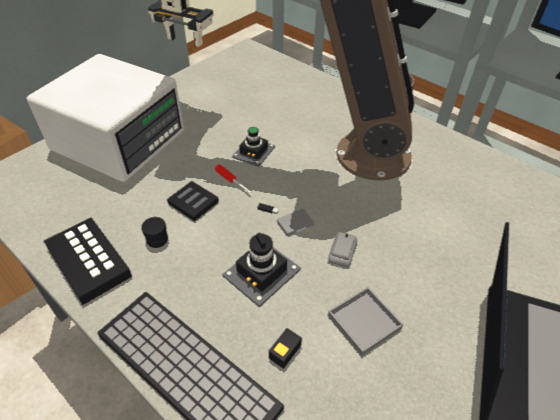

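Camera candidates in the top view: the larger one at (265,173) with a black barred cap, and a smaller one at (425,328) with a green top. Tray candidates: the open square at (147,200), and the card case at (285,257), which is closed and smaller. I choose the larger camera and the square tray, and will check them in one crop.

```bash
python3 - <<'E'
from h import *
c=load('top1'); W=pts(c)
a=cv2.resize(c['frame'][130:220,225:310],None,fx=6,fy=6,interpolation=2)
cv2.imwrite('pics/crop1.png',np.clip(a[:,:,::-1].astype(float)*2.0,0,255).astype('uint8'))
S=load('scene1'); V=pts(S)
def sel(W,x0,x1,y0,y1,z0,z1):
    m=(W[...,0]>x0)&(W[...,0]<x1)&(W[...,1]>y0)&(W[...,1]<y1)&(W[...,2]>z0)&(W[...,2]<z1); return W[m]
print('cam',W[173,265],'tray',W[200,147])
cx,cy=W[173,265][:2]
for n,w in(('top',W),('sc',V)):
  for z0,z1 in((.004,.013),(.04,.058),(.113,.125),(.128,.142)):
    p=sel(w,cx-.12,cx+.12,cy-.12,cy+.12,z0,z1)
    if len(p)>4:
        r=cv2.minAreaRect(p[:,:2].astype('float32')); print(n,z0,len(p),p.mean(0).round(4),np.round(r[0],4),np.round(r[1],4),round(r[2],1),cv2.minEnclosingCircle(p[:,:2].astype('float32')))
tx,ty=W[200,147][:2]
for n,w in(('top',W),('sc',V)):
  for z0,z1 in((.002,.03),(.015,.026)):
    p=sel(w,tx-.1,tx+.1,ty-.1,ty+.1,z0,z1)
    if len(p)>4:
        r=cv2.minAreaRect(p[:,:2].astype('float32')); print(n,'tray',len(p),np.round(r[0],4),np.round(r[1],4),round(r[2],1))
E
```

```text
cam [0.55293972 0.03896741 0.12037013] tray [0.51255511 0.3142341  0.00261554]
top 0.004 1922 [0.5607 0.0441 0.0083] [0.5511 0.0406] [0.2363 0.2334] 1.6 ((0.555420458316803, 0.048851754516363144), 0.14711929857730865)
top 0.04 1045 [0.5599 0.0441 0.0521] [0.5685 0.0465] [0.092 0.094] 88.8 ((0.5684942007064819, 0.04631622135639191), 0.062335871160030365)
top 0.113 501 [0.5676 0.0459 0.1204] [0.5685 0.0465] [0.0533 0.0535] 47.4 ((0.5689336061477661, 0.046981848776340485), 0.027825940400362015)
top 0.128 101 [0.5682 0.046  0.1358] [0.5686 0.0461] [0.034 0.01 ] 64.3 ((0.5680214762687683, 0.04628727585077286), 0.017208656296133995)
sc 0.004 1435 [0.5813 0.0634 0.0082] [0.5527 0.0389] [0.2391 0.2393] 89.9 ((0.54682457447052, 0.04191507399082184), 0.1618535965681076)
sc 0.04 713 [0.5863 0.0618 0.0519] [0.5725 0.049 ] [0.0919 0.0918] 88.6 ((0.5738328695297241, 0.04901419207453728), 0.06199077516794205)
sc 0.113 314 [0.5755 0.051  0.1208] [0.5717 0.0471] [0.057  0.0509] 42.2 ((0.571119487285614, 0.048617418855428696), 0.029218187555670738)
sc 0.128 71 [0.5729 0.0487 0.1359] [0.5719 0.048 ] [0.0358 0.0101] 66.3 ((0.5714346170425415, 0.047987136989831924), 0.01828915625810623)
top tray 3851 [0.5125 0.3145] [0.1992 0.1988] 0.3
top tray 494 [0.5123 0.3146] [0.122  0.1201] 75.4
sc tray 4490 [0.5124 0.3143] [0.1998 0.1998] 89.9
sc tray 549 [0.514  0.3155] [0.122  0.1231] 75.3
```

View pics/crop1.png

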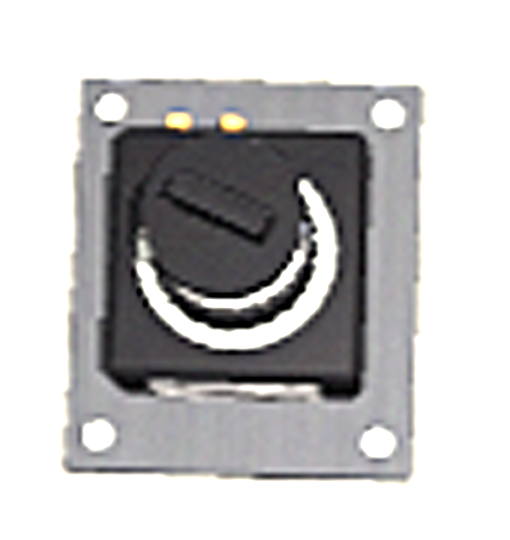

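The crop confirms the larger camera: plate, black cap with bar at (217,207), bare ring below. Next I check the path for tall objects.

```bash
python3 - <<'E'
from h import *
for f in('top1','scene1'):
    w=pts(load(f)).reshape(-1,3)
    a=np.array([.186,-.649]);b=np.array([.57,.047]);d=(b-a)/np.linalg.norm(b-a)
    q=w[:,:2]-a; t=q@d; n=abs(q[:,0]*d[1]-q[:,1]*d[0])
    for lo in np.arange(-.1,.9,.1):
        m=(t>lo)&(t<lo+.1)&(n<.15); print(f,lo.round(1),m.sum(),np.nanmax(w[m,2]).round(3) if m.any() else '')
    m=(w[:,2]>.06)&(w[:,1]<-.3)&(w[:,0]>.2)&(w[:,0]<.9)&(w[:,1]>-1); print(w[m].min(0),w[m].max(0))
E
```

```text
top1 -0.1 0 
top1 0.0 2359 0.005
top1 0.1 5838 0.108
top1 0.2 7595 0.148
top1 0.3 6549 0.092
top1 0.4 6315 0.029
top1 0.5 6246 0.028
top1 0.6 5974 0.019
top1 0.7 6172 0.139
top1 0.8 5286 0.139
[ 0.23170515 -0.54101703  0.06000938] [ 0.61432238 -0.30022046  0.19712318]
scene1 -0.1 1354 0.364
scene1 0.0 1925 0.371
scene1 0.1 1927 0.205
scene1 0.2 2502 0.205
scene1 0.3 2222 0.092
scene1 0.4 2182 0.03
scene1 0.5 2879 0.03
scene1 0.6 2985 0.02
scene1 0.7 2892 0.141
scene1 0.8 5335 0.141
[ 0.20009906 -0.83956648  0.06002416] [ 0.68213139 -0.30021341  0.37112877]
```

Request:
apply_moves([
  [1,0,0,-0.015,0,0,0],
  [1,0,0,-0.015,0,0,0],
  [1,0,0,-0.015,0,0,0],
  [1,0,0,-0.015,0,0,0],
])

```text
time_s: 0.43
tcp_pos: [0.1856, -0.6487, 0.3056]
eef_rot: [179.9, -0.0, -164.0]
contact_force: [0.6, 0.4, -0.2]
gripper_width: 0.0877
gripper_force: 0.0
```

Request:
apply_moves([
  [1,-0.02,0.02,0,0,0,0],
  [1,-0.02,0.02,0,0,0,0],
  [1,-0.02,0.02,0,0,0,0],
  [1,-0.02,0.02,0,0,0,0],
  [1,-0.02,0.02,0,0,0,0],
  [1,-0.02,0.02,0,0,0,0],
  [1,-0.02,0.02,0,0,0,0],
  [1,-0.02,0.02,0,0,0,0],
  [1,-0.02,0.02,0,0,0,0],
  [1,-0.02,0.02,0,0,0,0],
  [1,-0.02,0.02,0,0,0,0],
  [1,-0.02,0.02,0,0,0,0],
  [1,-0.02,0.02,0,0,0,0],
  [1,-0.02,0.02,0,0,0,0],
  [1,-0.02,0.02,0,0,0,0],
  [1,-0.02,0.02,0,0,0,0],
  [1,-0.02,0.02,0,0,0,0],
  [1,-0.02,0.02,0,0,0,0],
  [1,-0.02,0.02,0,0,0,0],
  [1,-0.02,0.02,0,0,0,0],
])

```text
time_s: 2.1
tcp_pos: [0.4604, -0.1529, 0.3055]
eef_rot: [180.0, -0.0, -164.0]
contact_force: [-0.2, 0.0, -0.2]
gripper_width: 0.0879
gripper_force: 0.0
```

Request:
apply_moves([
  [1,-0.02,0.02,0,0,0,0],
  [1,-0.02,0.02,0,0,0,0],
  [1,-0.02,0.02,0,0,0,0],
  [1,-0.02,0.02,0,0,0,0],
  [1,-0.02,0.02,0,0,0,0],
  [1,-0.02,0.02,0,0,0,0],
  [1,-0.02,0.02,0,0,0,0],
  [1,-0.02,0.02,0,0,0,0],
  [1,0,0,0,0,0,-0.078],
  [1,0,0,0,0,0,-0.078],
  [1,0,0,0,0,0,-0.078],
  [1,0,0,0,0,0,-0.078],
  [1,0,0,0,0,0,-0.078],
  [1,0,0,0,0,0,-0.078],
  [1,0,0,0,0,0,-0.078],
  [1,0,0,0,0,0,0],
])

```text
time_s: 3.43
tcp_pos: [0.5698, 0.0436, 0.3052]
eef_rot: [180.0, -0.0, -114.6]
contact_force: [0.2, -0.2, 0.5]
gripper_width: 0.0876
gripper_force: 0.0
```

```bash
cat > m.py <<'E'
from h import *
import sys
c=snap('wrist',sys.argv[1]); w=pts(c).reshape(-1,3)
for z0,z1 in((.113,.125),(.129,.145)):
    m=(abs(w[:,0]-.57)<.06)&(abs(w[:,1]-.047)<.06)&(w[:,2]>z0)&(w[:,2]<z1); p=w[m]
    if len(p)>4:
        r=cv2.minAreaRect(p[:,:2].astype('float32')); print(len(p),p.mean(0).round(4),np.round(r[0],4),np.round(r[1],4),round(r[2],1),np.round(cv2.minEnclosingCircle(p[:,:2].astype('float32'))[0],4))
print(get_state()['tcp_pos'])
E
python3 m.py w1
```

```text
2116 [0.5688 0.0444 0.1199] [0.5692 0.0458] [0.0538 0.0542] 64.7 [0.5694 0.046 ]
420 [0.5692 0.0449 0.1358] [0.5693 0.0458] [0.0338 0.0099] 65.3 [0.5698 0.0457]
[0.56981112 0.04354434 0.30523733]
```

View pics/w1.png

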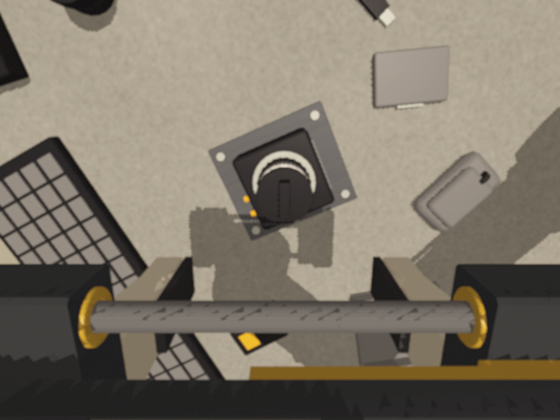

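The wrist view shows the bar at (284,197), upright and centred between the fingers. I descend and grip.

Request:
apply_moves([
  [0.5,-0.0023,0.0014,0.02,0,0,0],
  [0.5,0,0,0.02,0,0,0],
  [0.5,0,0,0.02,0,0,0],
  [0.5,0,0,0.02,0,0,0],
  [0.5,0,0,0.02,0,0,0],
  [0.5,0,0,0.02,0,0,0],
  [0.5,0,0,0.02,0,0,0],
  [0.5,0,0,0.013,0,0,0],
  [0.5,0,0,0.01,0,0,0],
  [0.5,0,0,0,0,0,0],
  [0.5,0,0,0,0,0,0],
], newtons=20)

```text
time_s: 4.4
tcp_pos: [0.5698, 0.0462, 0.1426]
eef_rot: [180.0, -0.0, -115.0]
contact_force: [0.4, -0.7, 0.5]
gripper_width: 0.0438
gripper_force: 0.0
```

Request:
apply_moves([
  [0,0,0,0,0,0,0],
  [0,0,0,0,0,0,0],
  [0,0,0,0,0,0,0],
  [0,0,0,0,0,0,0],
  [0,0,0,0,0,0,0],
  [0,0,0,0,0,0,0],
  [0,0,0,0,0,0,0],
])

```text
time_s: 4.98
tcp_pos: [0.5697, 0.0463, 0.1428]
eef_rot: [-180.0, 0.0, -114.9]
contact_force: [-0.4, 0.7, 2.5]
gripper_width: 0.01
gripper_force: 20.0
```

Request:
apply_moves([
  [0,0,0,-0.003,0,0,0],
  [0,0,0,-0.005,0,0,0],
  [0,0,0,-0.007,0,0,0],
  [0,0,0,-0.01,0,0,0],
  [0,0,0,-0.015,0,0,0],
  [0,0,0,-0.015,0,0,0],
  [0,0,0,-0.015,0,0,0],
  [0,0,0,-0.01,0,0,0],
  [0,0,0,0,0,0,0],
])

```text
time_s: 5.73
tcp_pos: [0.571, 0.0465, 0.2257]
eef_rot: [-179.8, 0.2, -114.9]
contact_force: [0.4, -0.2, 0.3]
gripper_width: 0.01
gripper_force: 20.0
```

Request:
apply_moves([
  [0,-0.007,0.005,0,0,0,0],
  [0,-0.0137,0.0103,0,0,0,0],
  [0,-0.0137,0.0103,0,0,0,0],
  [0,-0.0137,0.0103,0,0,0,0],
  [0,-0.0137,0.0103,0,0,0,0],
  [0,-0.0137,0.0103,0,0,0,0],
  [0,-0.0137,0.0103,0,0,0,0],
  [0,-0.0137,0.0103,0,0,0,0],
  [0,-0.0137,0.0103,0,0,0,0],
  [0,-0.0137,0.0103,0,0,0,0],
  [0,-0.0137,0.0103,0,0,0,0],
  [0,-0.0137,0.0103,0,0,0,0],
  [0,-0.0137,0.0103,0,0,0,0],
  [0,-0.0137,0.0103,0,0,0,0],
  [0,-0.0137,0.0103,0,0,0,0],
  [0,-0.0137,0.0103,0,0,0,0],
  [0,-0.007,0.005,0,0,0,0],
  [0,0,0,0,0,0,0],
])

```text
time_s: 7.23
tcp_pos: [0.5122, 0.3163, 0.2218]
eef_rot: [180.0, -0.0, -114.8]
contact_force: [0.4, -1.1, -0.0]
gripper_width: 0.0101
gripper_force: 20.0
```

```bash
python3 - <<'E'
from h import *
c=snap('scene','s2'); c=load('s2')
cv2.imwrite('pics/s2c.png',cv2.resize(c['frame'][180:400,200:450],None,fx=2.5,fy=2.5)[:,:,::-1])
t=pts(c).reshape(-1,3)
for z0,z1 in((.108,.12),(.09,.1005),(.044,.058)):
    m=(abs(t[:,0]-.57)<.06)&(abs(t[:,1]-.047)<.06)&(t[:,2]>z0)&(t[:,2]<z1);p=t[m][:,:2].astype('float32')
    if len(p)>4: print(z0,len(p),np.round(cv2.minEnclosingCircle(p),4) if 0 else [np.round(x,4) for x in cv2.minEnclosingCircle(p)])
E
```

```text
0.108 257 [array([0.5705, 0.047 ]), np.float64(0.0244)]
0.09 120 [array([0.5731, 0.0489]), np.float64(0.0277)]
0.044 652 [array([0.573 , 0.0484]), np.float64(0.062)]
```

View pics/s2c.png

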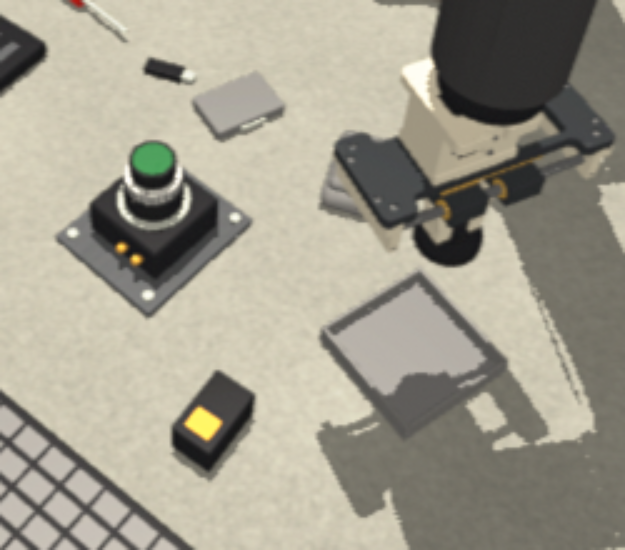

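The crop shows the cap held under the gripper at (450,235), the glass bare at (153,160) and the tray empty at (413,350). I lower it.

Request:
apply_moves([
  [0,0,0,0.02,0,0,0],
  [0,0,0,0.02,0,0,0],
  [0,0,0,0.02,0,0,0],
  [0,0,0,0.02,0,0,0],
  [0,0,0,0.02,0,0,0],
  [0,0,0,0.02,0,0,0],
  [0,0,0,0.02,0,0,0],
  [0,0,0,0.015,0,0,0],
  [0,0,0,0.01,0,0,0],
  [0,0,0,0.008,0,0,0],
  [0,0,0,0.004,0,0,0],
  [0,0,0,0.003,0,0,0],
  [0,0,0,0,0,0,0],
  [0,0,0,0,0,0,0],
])

```text
time_s: 8.45
tcp_pos: [0.5132, 0.3148, 0.0432]
eef_rot: [-180.0, 0.1, -114.9]
contact_force: [-0.5, -0.1, -0.2]
gripper_width: 0.0095
gripper_force: 20.0
```

Request:
apply_moves([
  [0,0,0,0.002,0,0,0],
  [0,0,0,0.001,0,0,0],
  [0,0,0,0.001,0,0,0],
  [0,0,0,0,0,0,0],
])

```text
time_s: 8.78
tcp_pos: [0.5129, 0.3148, 0.0389]
eef_rot: [-180.0, 0.0, -114.9]
contact_force: [0.2, 0.4, 1.6]
gripper_width: 0.0104
gripper_force: 20.0
```

Request:
apply_moves([
  [0.4,0,0,0,0,0,0],
  [0.4,0,0,0,0,0,0],
  [0.4,0,0,0,0,0,0],
  [0.4,0,0,0,0,0,0],
  [0.4,0,0,-0.01,0,0,0],
  [0.4,0,0,-0.02,0,0,0],
  [0.4,0,0,-0.02,0,0,0],
  [1,0,0,-0.02,0,0,0],
  [1,0,0,-0.02,0,0,0],
  [1,0,0,-0.02,0,0,0],
  [1,0,0,-0.02,0,0,0],
  [1,0,0,-0.02,0,0,0],
  [1,0,0,-0.02,0,0,0],
  [1,0,0,0,0,0,0],
])

```text
time_s: 9.95
tcp_pos: [0.5145, 0.3157, 0.214]
eef_rot: [-179.8, 0.4, -114.8]
contact_force: [0.1, 0.8, -0.2]
gripper_width: 0.0761
gripper_force: 0.0
```

```bash
python3 - <<'E'
from h import *
c=snap('wrist','w3'); t=pts(c).reshape(-1,3)
for z0,z1 in((.012,.0185),(.026,.04)):
    m=(abs(t[:,0]-.513)<.05)&(abs(t[:,1]-.315)<.05)&(t[:,2]>z0)&(t[:,2]<z1);p=t[m][:,:2].astype('float32')
    if len(p)>4: print(z0,len(p),t[m][:,2].mean(),t[m][:,2].std(),cv2.minAreaRect(p))
print(get_state())
E
```

```text
0.012 2068 0.015942248851098434 0.0008800380613582947 ((0.513131856918335, 0.3150891363620758), (0.09975822269916534, 0.09927452355623245), 0.4400798976421356)
0.026 399 0.03179052106839569 0.001054136360908805 ((0.513461709022522, 0.3141576051712036), (0.03408259153366089, 0.009514410980045795), 65.1736068725586)
{'time_s': 10.0, 'joints': array([ 5.01182484e+01,  1.50058590e+01, -1.17967505e+01,  3.46707589e-02,
       -6.29028467e+01, -7.50010589e+01]), 'qd': array([ 0.10603579,  1.76872824, -2.7490529 , -1.09992014,  1.593664  ,
       -0.09432058]), 'joint_torque': array([-2.72616267e-02, -5.01580310e+01,  2.87047577e+01,  6.90414593e+00,
       -3.95434499e-01,  2.97293418e-04]), 'tcp_pos': array([0.51375065, 0.31541094, 0.21190677]), 'eef_rot': array([-179.89388024,    0.27649579, -114.86684125]), 'contact_force': array([-0.91904804,  0.58328155, -1.95043776]), 'moment': array([ 0.01720322,  0.06143362, -0.02096678]), 'gripper_force': 0.0, 'gripper_width': 0.07989134731217333}
```

Cap lies flat in the tray, bar up (disc top 16 mm, bar top 32 mm). Back to the lens.

Request:
apply_moves([
  [1,0.007,-0.005,0,0,0,0],
  [1,0.0138,-0.0103,0,0,0,0],
  [1,0.0138,-0.0103,0,0,0,0],
  [1,0.0138,-0.0103,0,0,0,0],
  [1,0.0138,-0.0103,0,0,0,0],
  [1,0.0138,-0.0103,0,0,0,0],
  [1,0.0138,-0.0103,0,0,0,0],
  [1,0.0138,-0.0103,0,0,0,0],
  [1,0.0138,-0.0103,0,0,0,0],
  [1,0.0138,-0.0103,0,0,0,0],
  [1,0.0138,-0.0103,0,0,0,0],
  [1,0.0138,-0.0103,0,0,0,0],
  [1,0.0138,-0.0103,0,0,0,0],
  [1,0.0138,-0.0103,0,0,0,0],
  [1,0.0138,-0.0103,0,0,0,0],
  [1,0.0138,-0.0103,0,0,0,0],
  [1,0.007,-0.005,0,0,0,0],
  [1,0,0,0,0,0,0],
  [1,0,0,0,0,0,0],
])

```text
time_s: 11.58
tcp_pos: [0.5686, 0.0439, 0.208]
eef_rot: [180.0, -0.0, -115.0]
contact_force: [-0.3, 0.0, 0.6]
gripper_width: 0.0877
gripper_force: 0.0
```

```bash
cat > r.py <<'E'
from h import *
import sys
from scipy.optimize import least_squares
for cam in ('wrist','top'):
    c=snap(cam,cam+sys.argv[1]); t=pts(c).reshape(-1,3)
    for z0,z1 in((.1,.120),(.091,.099),(.044,.055)):
        m=(abs(t[:,0]-.57)<.06)&(abs(t[:,1]-.047)<.06)&(t[:,2]>z0)&(t[:,2]<z1);p=t[m][:,:2].astype('float32')
        if len(p)>10:
            h=cv2.convexHull(p)[:,0]; f=least_squares(lambda q:np.hypot(*(h-q[:2]).T)-q[2],[.57,.046,.025],loss='soft_l1',f_scale=.0005).x
            e=cv2.minEnclosingCircle(p); r=cv2.minAreaRect(p); print(cam,z0,len(p),np.median(t[m][:,2]).round(4),f.round(4),np.round(e[0],4),round(e[1],4),np.round(r[0],4),np.round(r[1],4))
s=get_state();print(s['tcp_pos'],s['eef_rot'],s['joints'].round(1),s['gripper_width'])
E
python3 r.py 4
```

```text
wrist 0.1 3271 0.1162 [0.5694 0.0459 0.0223] [0.5695 0.0461] 0.0227 [0.5695 0.0458] [0.0441 0.0444]
wrist 0.091 852 0.0949 [0.5694 0.0458 0.0271] [0.5694 0.0458] 0.0273 [0.5663 0.0389] [0.0392 0.0541]
wrist 0.044 4970 0.0517 [0.5696 0.0444 0.0598] [0.569 0.046] 0.0625 [0.5688 0.046 ] [0.0923 0.0936]
top 0.1 165 0.1162 [0.5684 0.0462 0.0218] [0.5688 0.0463] 0.0223 [0.5662 0.0457] [0.0393 0.0439]
top 0.091 90 0.0958 [0.5689 0.0467 0.0267] [0.5688 0.0465] 0.0273 [0.5624 0.0453] [0.0405 0.0533]
top 0.044 602 0.052 [0.5708 0.0429 0.0532] [0.5681 0.0414] 0.0584 [0.5668 0.0463] [0.091  0.0909]
[0.56877551 0.04495664 0.20828819] [ 1.79974762e+02 -1.63233415e-02 -1.14892899e+02] [ 24.2  12.4 -15.8  -0.  -61.8 -49. ] 0.08761312500931728
```

Request:
apply_moves([
  [1,-0.0013,0,0.015,0,0,0],
  [1,0,0,0.015,0,0,0],
  [1,0,0,0.015,0,0,0],
  [1,0,0,0.015,0,0,0],
  [1,0,0,0.015,0,0,0],
  [1,0,0,0.012,0,0,0],
  [1,0,0,0.01,0,0,0],
  [1,0,0,0,0,0,0],
  [1,0,0,0,0,0,0],
  [1,0,0,0,0,0,0],
])

```text
time_s: 12.52
tcp_pos: [0.5701, 0.0465, 0.1122]
eef_rot: [-180.0, 0.0, -114.8]
contact_force: [0.4, -0.2, 1.3]
gripper_width: 0.0874
gripper_force: 0.0
```

```bash
python3 - <<'E'
from h import *
L=[]
for i in range(8):
    capture('top'); s=get_state(); L.append(np.r_[s['tcp_pos'],s['moment'],s['contact_force']])
L=np.array(L);print(L.mean(0).round(4),L.std(0).round(4))
E
```

```text
[ 0.57    0.0462  0.1122  0.0187  0.0634 -0.0029  0.4442 -0.1181 -0.0301] [2.000e-04 1.000e-04 2.000e-04 2.610e-02 3.310e-02 2.130e-02 4.392e-01
 5.276e-01 4.617e-01]
```

Request:
apply_moves([
  [1,0.0005,0.0004,0.005,0,0,0],
  [1,0,0,0.005,0,0,0],
  [1,0,0,0,0,0,0],
  [1,0,0,0,0,0,0],
  [0,0,0,0,0,0,0],
  [0,0,0,0,0,0,0],
  [0,0,0,0,0,0,0],
  [0,0,0,0,0,0,0],
  [0,0,0,0,0,0,0],
  [0,0,0,0,0,0,0],
  [0,0,0,0,0,0,0],
], newtons=14)

```text
time_s: 13.83
tcp_pos: [0.5689, 0.0459, 0.1016]
eef_rot: [180.0, 0.0, -114.9]
contact_force: [-1.8, -0.1, 1.2]
gripper_width: 0.0536
gripper_force: 14.0
```

```bash
cat > f.py <<'E'
from h import *
L=[]
for i in range(3):
    capture('top'); s=get_state(); L.append(np.r_[s['tcp_pos'],s['moment'],s['contact_force'],s['eef_rot'],s['joints'][5],s['joint_torque'][5],s['gripper_width'],s['gripper_force']])
print(s['time_s'],np.mean(L,0).round(4))
E
python3 f.py
```

```text
13.9833 [ 5.689000e-01  4.590000e-02  1.016000e-01  3.924000e-01  5.881000e-01
 -3.820000e-02 -1.624100e+00  1.116600e+00  1.523100e+00  1.799920e+02
  4.400000e-03 -1.148878e+02 -4.911740e+01  1.900000e-02  5.330000e-02
  1.400010e+01]
```

Request:
apply_moves([
  [0,0,0,0,0,0,-0.02],
  [0,0,0,0,0,0,-0.02],
  [0,0,0,0,0,0,-0.02],
  [0,0,0,0,0,0,-0.02],
  [0,0,0,0,0,0,-0.02],
  [0,0,0,0,0,0,-0.02],
])

```text
time_s: 14.48
tcp_pos: [0.569, 0.0458, 0.1017]
eef_rot: [180.0, 0.0, -104.0]
contact_force: [-0.9, 0.7, 1.9]
gripper_width: 0.0537
gripper_force: 14.0
```

```bash
python3 f.py; python3 - <<'E'
from h import *
c=snap('wrist','w5'); cv2.imwrite('pics/w5c.png',cv2.resize(c['frame'][100:420,130:440],None,fx=1.8,fy=1.8)[:,:,::-1])
E
```

```text
14.6333 [ 5.690000e-01  4.580000e-02  1.016000e-01  4.078000e-01  6.133000e-01
  1.183000e-01 -1.563900e+00  5.910000e-01  1.693000e+00  5.999870e+01
  3.700000e-03 -1.040193e+02 -3.824910e+01  4.100000e-02  5.350000e-02
  1.400010e+01]
```

View pics/w5c.png

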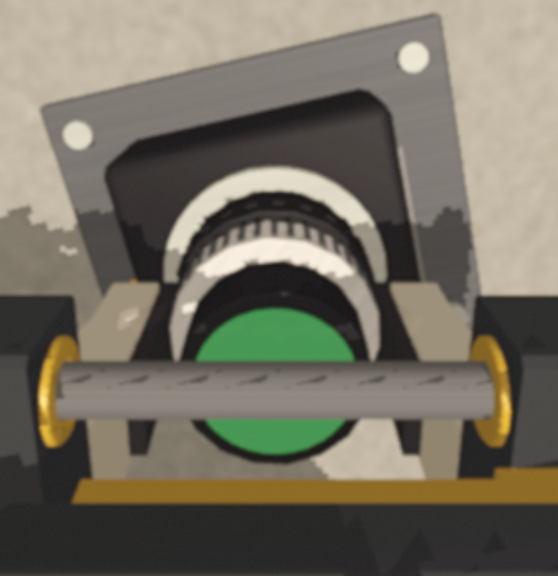

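The picture shows the pads on the bright iris ring at (175,320) and (375,320), clear of the rings above and below. Drag reads about 0.15 N m, as expected.

Request:
apply_moves([
  [0,0,0,0,0,0,-0.02],
  [0,0,0,0,0,0,-0.02],
  [0,0,0,0,0,0,-0.02],
  [0,0,0,0,0,0,-0.02],
  [0,0,0,0,0,0,-0.02],
  [0,0,0,0,0,0,-0.02],
  [0,0,0,0,0,0,-0.02],
  [0,0,0,0,0,0,-0.02],
  [0,0,0,0,0,0,-0.02],
  [0,0,0,0,0,0,-0.02],
  [0,0,0,0,0,0,-0.02],
  [0,0,0,0,0,0,-0.02],
  [0,0,0,0,0,0,-0.02],
  [0,0,0,0,0,0,-0.02],
])

```text
time_s: 15.85
tcp_pos: [0.5692, 0.0458, 0.1016]
eef_rot: [-180.0, 0.0, -78.9]
contact_force: [-0.9, 1.0, 2.0]
gripper_width: 0.0538
gripper_force: 14.0
```

```bash
python3 f.py
```

```text
16.0 [ 5.692000e-01  4.580000e-02  1.016000e-01  3.521000e-01  4.278000e-01
  7.790000e-02 -6.155000e-01  7.918000e-01  1.729500e+00 -1.799823e+02
  2.000000e-04 -7.886260e+01 -1.309630e+01  4.760000e-02  5.370000e-02
  1.400000e+01]
```

Request:
apply_moves([
  [0,0,0,0,0,0,-0.015],
  [0,0,0,0,0,0,-0.015],
  [0,0,0,0,0,0,-0.015],
  [0,0,0,0,0,0,-0.015],
], newtons=10)

```text
time_s: 16.33
tcp_pos: [0.5692, 0.0458, 0.1016]
eef_rot: [-180.0, 0.0, -73.4]
contact_force: [0.6, 0.7, 2.0]
gripper_width: 0.0537
gripper_force: 10.0
```

```bash
python3 f.py
```

```text
16.4833 [ 5.692000e-01  4.580000e-02  1.016000e-01  3.191000e-01  1.258000e-01
  5.750000e-02 -1.732000e-01  7.480000e-01  1.479700e+00 -1.799823e+02
 -2.400000e-03 -7.337800e+01 -7.611900e+00  3.670000e-02  5.360000e-02
  1.000000e+01]
```

Request:
apply_moves([
  [0,0,0,0,0,0,-0.015],
  [0,0,0,0,0,0,-0.015],
  [0,0,0,0,0,0,-0.015],
])

```text
time_s: 16.73
tcp_pos: [0.5692, 0.0458, 0.1016]
eef_rot: [-180.0, -0.0, -69.3]
contact_force: [0.4, 2.4, 0.3]
gripper_width: 0.0534
gripper_force: 10.0
```

```bash
python3 f.py
```

```text
16.8833 [ 5.692000e-01  4.580000e-02  1.016000e-01  3.452000e-01 -1.422000e-01
  5.900000e-02  1.102400e+00  1.211500e+00  8.690000e-01 -1.799802e+02
 -2.600000e-03 -6.931500e+01 -3.549900e+00  3.490000e-02  5.360000e-02
  1.000000e+01]
```

Request:
apply_moves([
  [0,0,0,0,0,0,-0.015],
  [0,0,0,0,0,0,-0.015],
  [0,0,0,0,0,0,-0.015],
])

```text
time_s: 17.13
tcp_pos: [0.5692, 0.0458, 0.1016]
eef_rot: [-180.0, -0.0, -65.2]
contact_force: [1.0, 0.9, 1.4]
gripper_width: 0.0537
gripper_force: 10.0
```

```bash
python3 f.py
```

```text
17.2833 [ 5.692000e-01  4.580000e-02  1.016000e-01  3.636000e-01 -4.222000e-01
  7.540000e-02  1.428000e+00  1.048700e+00  1.405200e+00 -1.799772e+02
 -4.600000e-03 -6.526470e+01  5.001000e-01  3.550000e-02  5.330000e-02
  1.000000e+01]
```

Request:
apply_moves([
  [0,0,0,0,0,0,-0.015],
  [0,0,0,0,0,0,-0.015],
  [0,0,0,0,0,0,-0.015],
])

```text
time_s: 17.53
tcp_pos: [0.5693, 0.0459, 0.1016]
eef_rot: [-180.0, -0.0, -61.2]
contact_force: [3.0, 1.5, 1.2]
gripper_width: 0.054
gripper_force: 10.0
```

```bash
python3 f.py
```

```text
17.6833 [ 5.693000e-01  4.590000e-02  1.016000e-01  4.324000e-01 -7.594000e-01
  6.580000e-02  2.329400e+00  1.304500e+00  4.399000e-01 -1.799758e+02
 -5.600000e-03 -6.121340e+01  4.551400e+00  3.620000e-02  5.370000e-02
  1.000000e+01]
```

Request:
apply_moves([
  [0,0,0,0,0,0,-0.015],
  [0,0,0,0,0,0,-0.015],
  [0,0,0,0,0,0,-0.015],
])

```text
time_s: 17.93
tcp_pos: [0.5693, 0.0459, 0.1016]
eef_rot: [-180.0, -0.0, -57.1]
contact_force: [3.0, 0.5, 1.1]
gripper_width: 0.0534
gripper_force: 10.0
```

```bash
python3 f.py; python3 - <<'E'
from h import *
c=snap('wrist','w6'); b=load('w5'.replace('w5','w6'))
import cv2
a=cv2.imread('pics/w5.png')[200:300,200:370]; d=c['frame'][200:300,200:370][:,:,::-1]
cv2.imwrite('pics/cmp.png',cv2.resize(np.vstack([a,d]),None,fx=3,fy=3,interpolation=2)[:600])
E
```

```text
18.0833 [ 5.69300e-01  4.59000e-02  1.01600e-01  5.49000e-01 -1.06680e+00
  6.82000e-02  2.82850e+00  1.54130e+00  8.69700e-01 -1.79975e+02
 -7.70000e-03 -5.71636e+01  8.60070e+00  3.68000e-02  5.36000e-02
  1.00000e+01]
```

View pics/cmp.png

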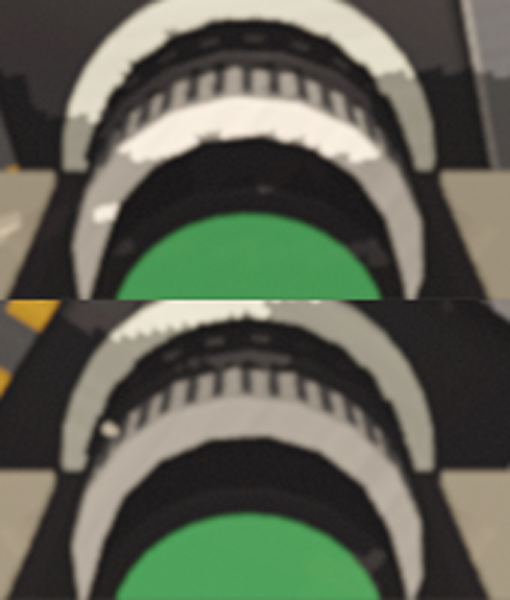

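Request:
apply_moves([
  [0,0,0,0,0,0,-0.015],
  [0,0,0,0,0,0,-0.015],
  [0,0,0,0,0,0,-0.015],
])

```text
time_s: 18.38
tcp_pos: [0.5693, 0.0459, 0.1016]
eef_rot: [-180.0, -0.0, -53.1]
contact_force: [4.6, 0.7, 1.7]
gripper_width: 0.0535
gripper_force: 10.0
```

```bash
python3 f.py
```

```text
18.5333 [ 5.693000e-01  4.590000e-02  1.016000e-01  6.606000e-01 -1.389800e+00
  4.840000e-02  3.918500e+00  2.249200e+00  1.008800e+00 -1.799742e+02
 -9.100000e-03 -5.311300e+01  1.265240e+01  3.790000e-02  5.370000e-02
  1.000000e+01]
```

Request:
apply_moves([
  [0,0,0,0,0,0,-0.015],
  [0,0,0,0,0,0,-0.015],
  [0,0,0,0,0,0,-0.015],
])

```text
time_s: 18.78
tcp_pos: [0.5693, 0.0459, 0.1017]
eef_rot: [-180.0, -0.0, -49.0]
contact_force: [4.2, 2.0, 0.8]
gripper_width: 0.0535
gripper_force: 10.0
```

```bash
python3 f.py
```

```text
18.9333 [ 5.693000e-01  4.590000e-02  1.016000e-01  7.647000e-01 -1.581100e+00
  1.910000e-02  4.156300e+00  2.502300e+00  8.089000e-01 -1.799712e+02
 -1.010000e-02 -4.902430e+01  1.674250e+01  7.730000e-02  5.370000e-02
  1.000000e+01]
```

Request:
apply_moves([
  [0,0,0,0,0,0,-0.015],
])

```text
time_s: 19.02
tcp_pos: [0.5693, 0.0459, 0.1017]
eef_rot: [-180.0, -0.0, -47.8]
contact_force: [3.7, 2.8, 0.6]
gripper_width: 0.0535
gripper_force: 10.0
```

```bash
python3 f.py
```

```text
19.1667 [ 5.693000e-01  4.590000e-02  1.016000e-01  7.490000e-01 -1.617500e+00
  2.030000e-02  4.703500e+00  1.365100e+00  2.033000e-01 -1.799701e+02
 -1.230000e-02 -4.768330e+01  1.808110e+01  2.910000e-02  5.350000e-02
  1.000000e+01]
```

```bash
cat > g.py <<'E'
from h import *
import sys
s=get_state(); print(s['time_s'],'mz',s['moment'].round(3),'jt',s['joint_torque'].round(3)[[0,5]],s['eef_rot'][2].round(2),s['contact_force'].round(1))
c=snap('wrist',sys.argv[1])
# unwrap the iris wall (z 83..93, r 27) in the world about the lens axis; angle in the tool frame
K,T=c['camera_matrix'],c['T']; Ti=np.linalg.inv(T)
yaw=np.radians(s['eef_rot'][2]); cam=np.arctan2(T[1,3]-.0459,T[0,3]-.5694)
def prof(r,z,frame,W=50):
    a=np.radians(np.arange(-W,W,.25))+cam
    P=np.stack(np.broadcast_arrays(.5694+r*np.cos(a)[None],.0459+r*np.sin(a)[None],np.array(z)[:,None],1.),-1)@Ti.T
    u=P[...,0]/P[...,2]*K[0,0]+K[0,2]; v=P[...,1]/P[...,2]*K[1,1]+K[1,2]
    return cv2.remap(frame.astype('float32').mean(2),u.astype('float32'),v.astype('float32'),1)
im=np.vstack([np.repeat(prof(r,z,c['frame']),12,0) for r,z in((.027,np.linspace(.093,.083,6)),(.029,np.linspace(.077,.06,4)))])
np.save(sys.argv[1]+'_u.npy',prof(.027,np.linspace(.091,.084,6),c['frame']).mean(0))
cv2.imwrite('pics/'+sys.argv[1]+'_u.png',cv2.resize(im,None,fx=2,fy=1))
print('cam az rel yaw',np.degrees(cam-yaw)%360)
E
python3 g.py w7; python3 - <<'E'
from h import *
# same unwrap needs T for w5, w6 : wrist camera saved
import runpy
E
python3 - <<'E'
import numpy as np,cv2,sys
sys.path.insert(0,'.')
from h import load
def prof(c,W=45):
    T=c['T'];Ti=np.linalg.inv(T);K=c['camera_matrix'];cam=np.arctan2(T[1,3]-.0459,T[0,3]-.5694)
    a=np.radians(np.arange(-W,W,.25))+cam;z=np.linspace(.091,.084,6)[:,None]
    P=np.stack(np.broadcast_arrays(.5694+.027*np.cos(a)[None],.0459+.027*np.sin(a)[None],z,1.),-1)@Ti.T
    u=P[...,0]/P[...,2]*K[0,0]+K[0,2];v=P[...,1]/P[...,2]*K[1,1]+K[1,2]
    p=cv2.remap(c['frame'].astype('float32').mean(2),u.astype('float32'),v.astype('float32'),1).mean(0)
    return p-cv2.GaussianBlur(p[None],(0,0),30)[0]
ps={f:prof(load(f)) for f in('w5','w6','w7')}
for f,p in ps.items():
    q=p[60:-60]; F=np.fft.rfft(q*np.hanning(len(q)),4096); k=np.argmax(abs(F[40:]))+40
    print(f,'period deg',4096/k*.25,'phase',np.degrees(np.angle(F[k])).round())
for a,b in(('w5','w6'),('w6','w7')):
    x=ps[a][80:-80]; r=[np.corrcoef(x,ps[b][80+s:len(x)+80+s])[0,1] for s in range(-40,41)]; s=np.argmax(r)-40
    print(a,b,'shift deg',s*.25,max(r).round(2), 'at0',round(r[40],2))
E
```

```text
19.1667 mz [ 0.742 -1.624  0.076] jt [-0.989  0.07 ] -47.74 [5.  1.7 0.1]
cam az rel yaw 0.024883410711584508
w5 period deg 8.982456140350877 phase 21.0
w6 period deg 9.061946902654867 phase 35.0
w7 period deg 9.061946902654867 phase 40.0
w5 w6 shift deg 0.0 1.0 at0 1.0
w6 w7 shift deg 0.0 1.0 at0 1.0[ WARN:0@0.459] global loadsave.cpp:1063 imwrite_ Unsupported depth image for selected encoder is fallbacked to CV_8U.
```

```bash
cat > g.py <<'E'
import numpy as np,cv2,sys
from h import *
def prof(c,r=.027,z0=.091,z1=.084,W=45):
    T=c['T'];Ti=np.linalg.inv(T);K=c['camera_matrix'];cam=np.arctan2(T[1,3]-.0459,T[0,3]-.5694)
    a=np.radians(np.arange(-W,W,.1))+cam;z=np.linspace(z0,z1,6)[:,None]
    P=np.stack(np.broadcast_arrays(.5694+r*np.cos(a)[None],.0459+r*np.sin(a)[None],z,1.),-1)@Ti.T
    u=P[...,0]/P[...,2]*K[0,0]+K[0,2];v=P[...,1]/P[...,2]*K[1,1]+K[1,2]
    p=cv2.remap(c['frame'].astype('float32').mean(2),u.astype('float32'),v.astype('float32'),1).mean(0)
    return p-cv2.GaussianBlur(p[None],(0,0),75)[0]
def shift(p,q,n=45):
    x=p[150:-150]; r=[np.corrcoef(x,q[150+s:len(x)+150+s])[0,1] for s in range(-n,n+1)]; return (np.argmax(r)-n)*.1,max(r).round(3)
if __name__=='__main__':
    s=get_state(); M=[s['moment'][2]];J=[s['joint_torque'][5]]
    c=snap('wrist',sys.argv[1])
    for i in range(2):
        s=get_state();M.append(s['moment'][2]);J.append(s['joint_torque'][5]); capture('wrist')
    print(s['time_s'],'yaw',s['eef_rot'][2].round(2),'mz',np.round(M,3),'j6',np.round(J,3),'F',s['contact_force'].round(1),'ring shift in tool',shift(prof(load('w6')),prof(c)))
E
echo
```

Request:
apply_moves([
  [0,0,0,0,0,0,-0.015],
  [0,0,0,0,0,0,-0.015],
])

```text
time_s: 19.38
tcp_pos: [0.5693, 0.0459, 0.1016]
eef_rot: [-180.0, -0.0, -45.0]
contact_force: [5.9, 2.2, -0.1]
gripper_width: 0.0538
gripper_force: 10.0
```

```bash
python3 g.py w8
```

```text
19.4833 yaw -45.0 mz [-0.114 -0.052  0.047] j6 [-0.392 -0.148  0.326] F [ 4.2  3.2 -0.2] ring shift in tool (np.float64(-0.30000000000000004), np.float64(0.998))
```

Request:
apply_moves([
  [0,0,0,0,0,0,-0.015],
  [0,0,0,0,0,0,-0.015],
])

```text
time_s: 19.7
tcp_pos: [0.5693, 0.046, 0.1017]
eef_rot: [-180.0, -0.0, -42.3]
contact_force: [5.4, 2.2, 0.4]
gripper_width: 0.0537
gripper_force: 10.0
```

```bash
python3 g.py w9
```

```text
19.8 yaw -42.3 mz [-0.185 -0.072  0.059] j6 [-0.391 -0.148  0.326] F [4.3 3.  0.3] ring shift in tool (np.float64(-0.30000000000000004), np.float64(0.998))
```

Request:
apply_moves([
  [0,0,0,0,0,0,-0.015],
  [0,0,0,0,0,0,-0.015],
])

```text
time_s: 20.02
tcp_pos: [0.5694, 0.0459, 0.1017]
eef_rot: [-180.0, -0.0, -39.6]
contact_force: [5.5, 0.3, 0.0]
gripper_width: 0.0539
gripper_force: 10.0
```

```bash
python3 g.py w10
```

```text
20.1167 yaw -39.62 mz [-0.423 -0.29  -0.182] j6 [-0.102  0.127  0.578] F [6.4 1.8 0. ] ring shift in tool (np.float64(-0.9), np.float64(0.998))
```

Request:
apply_moves([
  [0,0,0,0,0,0,0],
  [0,0,0,0,0,0,-0.006],
  [0,0,0,0,0,0,-0.006],
], newtons=8)

```text
time_s: 20.42
tcp_pos: [0.5695, 0.0459, 0.1016]
eef_rot: [-180.0, -0.0, -38.6]
contact_force: [6.4, 1.4, 0.3]
gripper_width: 0.0536
gripper_force: 8.0
```

```bash
python3 g.py w11; python3 - <<'E'
from g import *
a,b=load('w8'),load('w11')
print('rear ring vs tool',shift(prof(a,.029,.076,.072),prof(b,.029,.076,.072)))
E
```

```text
20.5167 yaw -38.58 mz [-0.394 -0.286 -0.242] j6 [0.119 0.226 0.415] F [ 5.   2.5 -0. ] ring shift in tool (np.float64(-2.0), np.float64(0.998))
rear ring vs tool (np.float64(-4.5), np.float64(0.527))
```

The stop is felt: the ring no longer follows the fingers and torque has risen to about 0.4 N m. I let go and lift.

Request:
apply_moves([
  [1,0,0,0,0,0,0],
  [1,0,0,0,0,0,0],
  [1,0,0,0,0,0,0],
  [1,0,0,0,0,0,0],
  [1,0,0,0,0,0,0],
  [1,0,0,-0.01,0,0,0],
  [1,0,0,-0.02,0,0,0],
  [1,0,0,-0.02,0,0,0],
  [1,0,0,-0.02,0,0,0],
  [1,0,0,-0.02,0,0,0],
  [1,0,0,-0.02,0,0,0],
  [1,0,0,0,0,0,0],
  [1,0,0,0,0,0,0],
  [1,0,0,0,0,0,0],
])

```text
time_s: 21.73
tcp_pos: [0.5686, 0.0457, 0.2117]
eef_rot: [-180.0, 0.0, -38.7]
contact_force: [-0.4, 0.5, -0.6]
gripper_width: 0.0878
gripper_force: 0.0
```

```bash
python3 - <<'E'
from h import *
c=snap('scene','s9'); cv2.imwrite('pics/s9c.png',cv2.resize(c['frame'][130:410,190:470],None,fx=2.1,fy=2.1)[:,:,::-1])
s=get_state();print(s['tcp_pos'],s['contact_force'],s['gripper_width'])
E
```

```text
[0.5684548  0.0456422  0.21114311] [ 0.45314238 -0.64214826 -0.3846372 ] 0.08772780461420024
```

View pics/s9c.png

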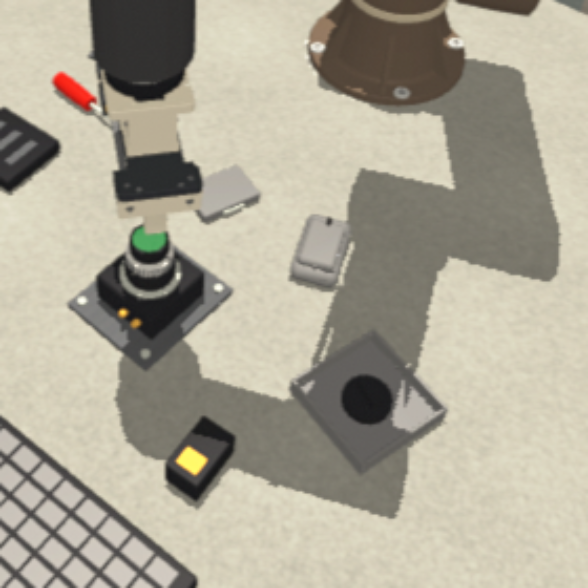

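The cap lies in the tray at (367,400), and the lens at (150,255) is free of the gripper. Nothing else has moved, so I hand in.

```bash
python3 -c "
from plant import close_job; print(close_job())"
```

```text
the job is handed in; nothing more can be done
None
```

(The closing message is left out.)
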